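Line up five blanks against the stop with the straightedge

TASK

Line up the five dark steel blanks on the marking-out plate for scribing: take the straightedge by its red grip and with it push all five together up to the aluminium stop until every one sits flush and square, then keep them pressed there with a steady push of about 10 N for a good second. Never push the stop with more than 15 N, or its magnets let go, and keep the gripper itself off the blanks and the stop. Then back off, leaving the row flush, and stand the straightedge back in its tray as it was; leave everything else on the bench alone.

Things in the scene. Friction and masses are not known exactly. Their poses are not given: they have to be found in the camera images.
- straightedge_grip (a point): Centre of the straightedge's red plastic grip: 70 mm long (along this frame's y), 18 mm thick (x), reaching from 14 to 52 mm above the bar's underside. This point is 38 mm above the underside; z is up. It starts standing on its flat underside in the tray.
- straightedge: The straightedge, a loose hand tool of about 0.3 kg: aluminium bar 260 mm long (y), 28 mm wide (x), 14 mm high, both long faces flat, straight and alike (turned end for end it is just as good), with the red grip on top of its middle. Origin under the middle of its underside, 38 mm below straightedge_grip, same axes.
- tray_floor (a point): Low fixed wooden tray, blue lining, where the straightedge lives; this point is the centre of its inner floor, 6 mm above the bench. Inside 298 mm long (y) and 46 mm wide (x); walls 6 mm thick, tops 12 mm above the inner floor. It is left or right of the plate, roughly lengthwise away from the robot; a cardboard box of parts, 70 mm high, is on the other side.
- plate: Fixed grey iron marking-out plate lying on the black bench, 260 mm (x) by 340 mm (y), 20 mm thick; origin at the centre of its underside, so its top is 20 mm above the origin.
- stop_face (a point): Middle of the near, flat face of the aluminium stop bar across the far side of the plate, 6 mm above the plate's top. x points squarely into the stop: the direction to push the blanks; y runs along it. Its distance and angle (a few degrees) on the plate differ from job to job.
- stop: The stop bar: 280 mm long (y), 22 mm deep, 22 mm high above the plate, rigid, held by two round grey magnet bases behind it whose knobs reach 43 mm above the plate; they are good for 15 N of push. Origin in its near face, middle of its length, on the plate's top; axes as stop_face.
- blank1_mid (a point): Centre of the first of five like blanks in a loose row at about 50 mm pitch along the plate's y, centred on the plate: 42 mm long (x), 34 mm wide (y), 12 mm thick (z, up), about 0.13 kg; this point is 6 mm above its underside. It starts flat, up to 15 degrees askew to the stop, 18 mm or more from it.
- blank1: Loose blackened steel blank 1, counted towards the plate's +y; origin at the centre of its underside, 6 mm below its point, same axes. The blanks are lightly oiled: sliding all five takes only 1.5 to 4 N, which is to be taken off the push felt at the tool to get the push on the stop.
- blank2_mid (a point): Centre of the second blank of the row, made like blank1.
- blank2: Loose blackened steel blank 2, counted towards the plate's +y; origin at the centre of its underside, 6 mm below its point, same axes.
- blank3_mid (a point): Centre of the third blank of the row, made like blank1.
- blank3: Loose blackened steel blank 3, counted towards the plate's +y; origin at the centre of its underside, 6 mm below its point, same axes.
- blank4_mid (a point): Centre of the fourth blank of the row, made like blank1.
- blank4: Loose blackened steel blank 4, counted towards the plate's +y; origin at the centre of its underside, 6 mm below its point, same axes.
- blank5_mid (a point): Centre of the fifth blank of the row, made like blank1.
- blank5: Loose blackened steel blank 5, counted towards the plate's +y; origin at the centre of its underside, 6 mm below its point, same axes.
- hammer: Hammer lying on the bench, a bystander. Origin at its underside.
- wrench: Wrench lying on the bench, a bystander. Origin at its underside.
- spraycan: Blue spray can 170 mm tall, a bystander. Origin at its underside.
- mug: White mug 90 mm tall, a bystander. Origin at its underside.
- knife: Blue knife lying on the bench, a bystander. Origin at its underside.
- offcut: Loose brass piece of the size of a blank, lying on the bench beyond the plate; a bystander that does not belong to the row. Origin at its underside.
- square: Small try square, wooden stock and steel blade, lying on the bench; a bystander. Origin at its underside.
Things that resemble listed ones, but are neither listed nor needed, are in the scene too. Leave any blue or purple look-alike of the blank5 alone. Leave any brown look-alike of the blank2 alone.

How it is judged:
By the outcome, as a careful person would: the job done as asked, in the order asked, and still so for the second after the job is handed in, with the robot touching nothing.
It also fails if it takes over 69 s, if anything falls off the work surface, if the arm or the gripper's body presses on something with over 40 N, if the wrist force passes 120 N, or if a joint passes its speed limit or range.

ROBOT

A 7-joint arm with a two-finger parallel gripper is mounted at the origin on the work surface. World frame = base frame: x ahead of the robot, y to its left, z up, the work surface at z = 0. Lengths are in mm, angles in degrees, forces in N, time in s.
With the tool pointing down it reaches from about 350 to 775 mm from the base axis. Payload 3.1 kg.
Tool frame: the origin (TCP) lies on the centre line of the jaws, within the pads' length; the fingertips stand 17 mm ahead of it and the grasp point (between the pads) lies 2 mm behind it (tcp_to_tips is the distance from the TCP to the fingertips, in mm); z points along the fingers, y is the direction in which the jaws open and shut (so a half turn about z gives the same grasp; the last joint's range is limited). The gripper opens to 85 mm and grips with 20 to 120 N. Pads are 22 mm wide; open, the fingers measure 114 mm over their backs; the gripper's body (76 mm by 85 mm) begins 54 mm behind the grasp point. The pads swing forward as they close: fully open they stand 13 mm farther back than shut.
Start: joints at [-69.024, 17.813, 0.802, 86.603, -0.252, 75.585, -1.558], TCP at [218.1, 504.925, 248.304] pointing down, gripper open.
Joint ranges: [-154.91, 154.91], [-16.99, 109.72], [-72.82, 74.43], [7.12, 147.25], [-82.49, 262.49], [11.32, 116.49], [-174.64, 174.64]. Speed limits (degrees/s): [159.86, 159.86, 180, 180, 180, 180, 180].

INTERFACE

Orientations are given as a 3x3 rotation matrix whose columns are the frame's x, y, z axes.
In Python, from plant import * gives the robot as it stands. Calls block until the motion is done:
- move_ptp(position, orientation): joint-space move of the TCP to a pose.
- move_straight(position, vel=150, ori=None): straight line of the TCP; ori=None keeps the orientation; vel is the mean speed in mm/s.
- set_joints(angles): joint-space move.
- command_gripper(opening, force=None): finger opening in mm; force is the grip in N (None keeps the last); returns when the fingers have stopped.
- wait(seconds).
- solve_ik(position, orientation): joint angles nearest the present ones, or None.
- read_state(): the state.
- grab_frame(name): name is "scene" or "top"; returns a dict with "frame" (420x560x3 uint8, blue, green, red), "K" (3x3 intrinsics, pixels), "xyz" and "orientation" of the camera in the world. Camera axes: x right, y up, looking along -z (the intrinsics and any distortion apply to the point x, -y, -z); pixel columns grow to the right and rows downward; lengths in mm; the calibration is good to about 2 mm. A picture is of the moment at which its call begins. There is no depth.
A pose or a line that the arm cannot do raises PlanningError and nothing moves.
- close_job(): hands the job in, once; it reports no verdict.
The state is a dict: "time_s": time; "joints": joint angles; "qvel": joint speeds; "joint_torque": joint torques, N m; "tool_pos": TCP position; "eef_rot": TCP orientation; "ft_force": force on the tool from outside, world axes, zero at the start; "torque": the same for the moment, N m; "finger_gap": finger opening in mm.
Only numpy, scipy, OpenCV 4.12 (cv2) and the standard library are available. Lean on these libraries where they do the work, as an engineer would, in place of code of your own. Each camera call takes 0.05 s, during which the arm holds its last target. There are 200 camera calls.

## Working session

There is one attempt and no reset: what is moved stays moved. The work goes in short steps, each a Python script; the robot and the scene stay as the last script left them, time stands still between calls to the robot, and variables do not carry over. Pictures are saved under pics/ and viewed, about 8 in all and at most 12, crops included, and the job is handed in when it is done.

```bash
mkdir -p pics; ls
python3 - <<'E'
from plant import *
import cv2,pickle,numpy as np
d={}
for n in("scene","top"):
    f=grab_frame(n); d[n]=f; cv2.imwrite(f"pics/{n}0.png",cv2.resize(f["frame"],None,fx=1.4,fy=1.4,interpolation=cv2.INTER_CUBIC))
    print(n,f["K"],f["xyz"],f["orientation"],[k for k in f])
    print({k:f[k] for k in f if k not in("frame","K","xyz","orientation")})
pickle.dump(d,open("f0.pkl","wb"))
s=read_state();print(s)
E
```

```text
pics
scene [[408.27364146   0.         287.09139449]
 [  0.         408.27364146 199.73238854]
 [  0.           0.           1.        ]] [1538.28541635 -366.34065536 1033.89608826] [[ 0.39394955 -0.63529106  0.66423567]
 [ 0.91890061  0.28844101 -0.26911606]
 [-0.02062578  0.71638471  0.69740055]] ['frame', 'K', 'xyz', 'orientation']
{}
top [[408.57867205   0.         277.90066252]
 [  0.         408.57867205 215.22706921]
 [  0.           0.           1.        ]] [ 358.54847807   10.53941748 1336.72171541] [[-0.00769933  0.98576711 -0.16794022]
 [-0.99996812 -0.00723447  0.00337964]
 [ 0.00211658  0.16796089  0.98579139]] ['frame', 'K', 'xyz', 'orientation']
{}
{'time_s': 0.1, 'joints': array([-69.02571283,  17.85641529,   0.80203598,  86.68254485,
        -0.25327283,  75.58494963,  -1.55834352]), 'qvel': array([ 0.06091979, -0.17302274, -0.04970883, -0.27322611,  0.04004647,
       -0.03917833, -0.01687962]), 'joint_torque': array([ 6.33004056e-04, -3.80856514e+01,  1.46551444e-01, -2.31239730e+01,
        1.23655843e-02,  8.10314814e-03, -2.49693335e-05]), 'tool_pos': array([217.84661167, 504.34326728, 247.32589197]), 'eef_rot': array([[-9.18034387e-01,  3.96500008e-01, -7.79371321e-04],
       [ 3.96500767e-01,  9.18032246e-01, -1.98410716e-03],
       [-7.12105009e-05, -2.13049993e-03, -9.99997728e-01]]), 'ft_force': array([ 0.4786885 , -0.74204638, -0.68608729]), 'torque': array([ 0.02800446,  0.02263516, -0.0035685 ]), 'finger_gap': 85.24084571853288}
```

View pics/top0.png

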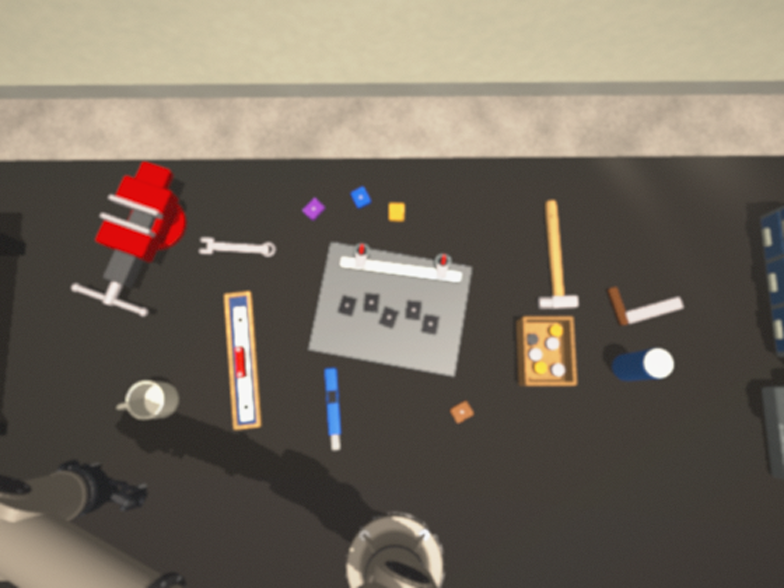

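View pics/scene0.png

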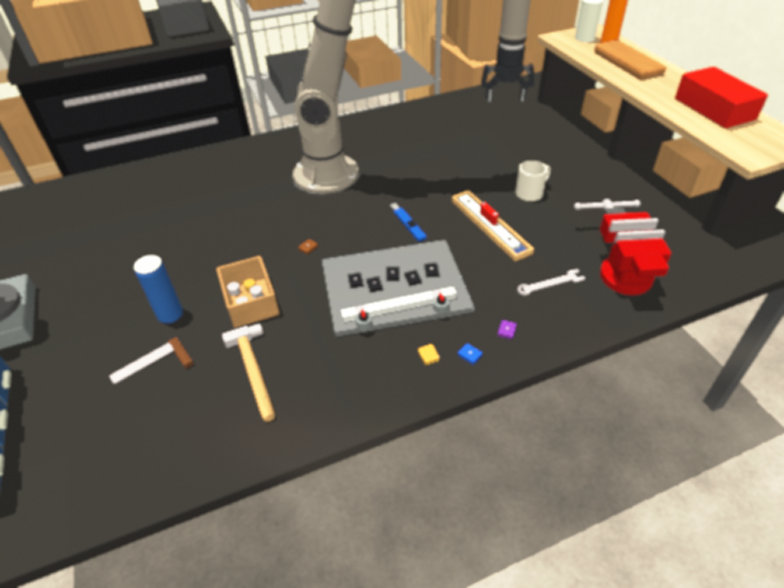

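Both pictures are clear. In the top view (784 px wide), image up is world +x and image left is +y.

| Item | Top-view pixel |
|---|---|
| Straightedge in the tray, red grip | (240,362) |
| Stop | (400,268) |
| Blanks 1–5, right to left | (430,323), (413,310), (389,317), (371,301), (347,305) |

Possible look-alikes:
- **For the grip:** red vise at (140,215) and red magnet knobs at (361,250) and (443,260).
- **For the blanks:** purple (313,208), blue (361,197), yellow/brass offcut (397,211) and brown (461,412).

I chose the dark five on the plate and the red grip on the bar in the blue-lined tray. Next I'll measure them and check in one metric crop.

```bash
cat > vis.py <<'E'
import cv2,numpy as np
S=6
def to_world(f,uv,z):
    uv=np.atleast_2d(uv).astype(float);K=f["K"]
    r=np.c_[(uv[:,0]-K[0,2])/K[0,0],-(uv[:,1]-K[1,2])/K[1,1],-np.ones(len(uv))]@np.array(f["orientation"]).T
    c=np.array(f["xyz"]);return c+r*((z-c[2])/r[:,2:])
def to_px(f,P):
    q=(np.atleast_2d(P)-f["xyz"])@np.array(f["orientation"]);K=f["K"]
    return np.c_[K[0,0]*q[:,0]/-q[:,2]+K[0,2],K[1,1]*-q[:,1]/-q[:,2]+K[1,2]]
def rectify(f,z,x0,x1,y0,y1,s=2.):
    """metric overhead picture: image up=+x, left=+y, s px/mm"""
    c=np.array([[x1,y1,z],[x1,y0,z],[x0,y0,z],[x0,y1,z]],float)
    W,H=int((y1-y0)*s),int((x1-x0)*s)
    M=cv2.getPerspectiveTransform(to_px(f,c).astype(np.float32),np.float32([[0,0],[W,0],[W,H],[0,H]]))
    return cv2.warpPerspective(f["frame"],M,(W,H),flags=cv2.INTER_CUBIC)
def rects(mask,x1,y1,s=2.,amin=100):
    out=[]
    for c in cv2.findContours(mask.astype(np.uint8),cv2.RETR_EXTERNAL,cv2.CHAIN_APPROX_NONE)[0]:
        if cv2.contourArea(c)/s/s<amin: continue
        (u,v),_,_=r=cv2.minAreaRect(c); b=cv2.boxPoints(r)
        e=[b[1]-b[0],b[2]-b[1]];e.sort(key=np.linalg.norm)
        L=e[1]; a=np.degrees(np.arctan2(-L[0],-L[1]))  # long axis dir in world (dx=-v, dy=-u)
        out.append((round(x1-v/s,1),round(y1-u/s,1),round(np.linalg.norm(e[1])/s,1),round(np.linalg.norm(e[0])/s,1),round((a+90)%180-90,2)))
    return out
E
python3 - <<'E'
from vis import *;import pickle
d=pickle.load(open("f0.pkl","rb"));f=d["top"]
x0,x1,y0,y1=300,720,-180,400
R=lambda z:rectify(f,z,x0,x1,y0,y1)
def sh(n,m,z,amin=100): print(n,rects(m,x1,y1,2.,amin))
print("cols: x,y,long,short,angle of long axis from +x")
I=R(32.);h=cv2.cvtColor(I,cv2.COLOR_BGR2HSV);g=h[...,2]
# plate
P=R(20.);hp=cv2.cvtColor(P,cv2.COLOR_BGR2HSV);sh("plate",(hp[...,2]>95)&(hp[...,1]<60),20,5000)
Q=R(42.);hq=cv2.cvtColor(Q,cv2.COLOR_BGR2HSV)
for t in(190,210,225): sh("stop%d"%t,(hq[...,2]>t)&(hq[...,1]<60),42,1500)
sh("bar",(hp[...,2]>170)&(hp[...,1]<70),20,1500)
G=R(58.);hg=cv2.cvtColor(G,cv2.COLOR_BGR2HSV);sh("red",((hg[...,0]<8)|(hg[...,0]>172))&(hg[...,1]>150)&(hg[...,2]>80),58,200)
T=R(18.);ht=cv2.cvtColor(T,cv2.COLOR_BGR2HSV);sh("tray",cv2.morphologyEx((((ht[...,0]>8)&(ht[...,0]<30)&(ht[...,1]>80)&(ht[...,2]>90))).astype(np.uint8),cv2.MORPH_CLOSE,np.ones((5,5))),18,1500)
pl=cv2.inRange(hp,(0,0,95),(180,60,255)); 
for t in(60,80): sh("blanks%d"%t,cv2.morphologyEx((g<t).astype(np.uint8),cv2.MORPH_CLOSE,np.ones((15,15))),32,500)
cv2.imwrite("pics/crop1.png",cv2.resize(P[:, :],None,fx=.68,fy=.68,interpolation=cv2.INTER_AREA))
E
```

```text
cols: x,y,long,short,angle of long axis from +x
plate [(451.6, 345.0, np.float32(294.5), np.float32(42.8), np.float32(6.1)), (578.0, 0.6, np.float32(346.8), np.float32(285.0), np.float32(79.28))]
stop190 [(478.8, -55.5, np.float32(180.6), np.float32(101.3), np.float32(79.56)), (450.2, 337.0, np.float32(278.5), np.float32(36.9), np.float32(5.8)), (659.9, -21.0, np.float32(288.5), np.float32(38.6), np.float32(82.15)), (705.2, 338.0, np.float32(124.0), np.float32(29.5), np.float32(-90.0))]
stop210 [(442.0, 336.5, np.float32(259.7), np.float32(34.3), np.float32(5.49)), (659.6, -20.9, np.float32(285.3), np.float32(35.0), np.float32(82.06)), (706.3, 344.7, np.float32(111.1), np.float32(25.0), np.float32(88.6))]
stop225 [(441.9, 337.4, np.float32(257.3), np.float32(30.0), np.float32(5.76)), (659.1, -20.8, np.float32(282.7), np.float32(32.0), np.float32(82.1))]
bar [(451.2, 343.2, np.float32(294.1), np.float32(39.9), np.float32(6.18)), (568.7, 1.4, np.float32(335.4), np.float32(256.7), np.float32(79.11)), (707.5, 338.8, np.float32(122.5), np.float32(25.0), np.float32(-90.0))]
red [(442.4, 340.9, np.float32(61.4), np.float32(20.2), np.float32(5.78))]
tray [(329.2, -156.1, np.float32(51.4), np.float32(42.5), np.float32(-62.3)), (454.8, 346.2, np.float32(317.7), np.float32(71.8), np.float32(6.09))]
blanks60 []
blanks80 [(573.4, 104.2, np.float32(34.9), np.float32(26.2), np.float32(-17.1)), (579.2, 48.7, np.float32(34.7), np.float32(24.9), np.float32(-6.34)), (694.0, -61.8, np.float32(235.5), np.float32(52.0), np.float32(-90.0)), (510.2, 110.2, np.float32(579.5), np.float32(419.5), np.float32(-90.0))]
```

View pics/crop1.png

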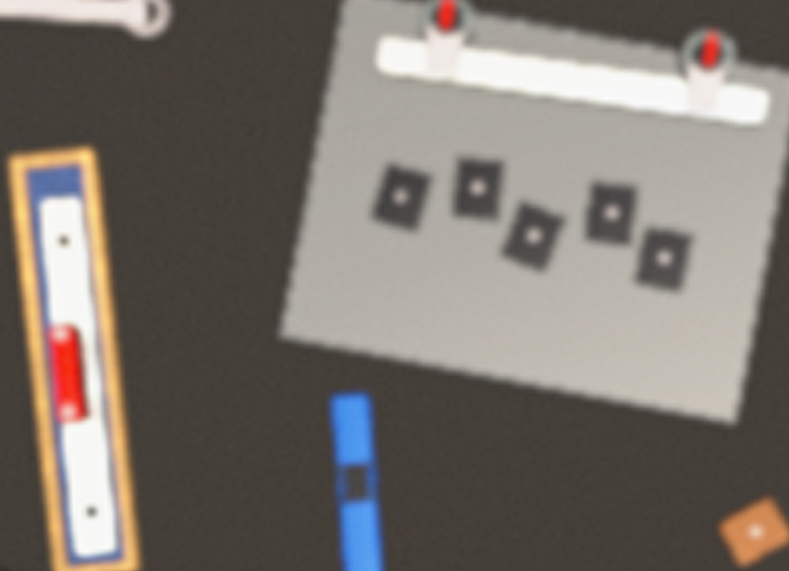

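The metric crop (1.36 px/mm) confirms the choice. The grip is at (68,373) on the bar in the blue-lined tray. The five dark blanks with light centre dots are at (664,258), (612,213), (533,236), (478,188) and (400,197), and the stop's near edge runs about (378,72)–(765,122). Now the precise fits.

Run:
```python
from vis import *;import pickle
d=pickle.load(open("f0.pkl","rb"));f=d["top"]
x0,x1,y0,y1=300,720,-180,400
P=rectify(f,20.,x0,x1,y0,y1);h=cv2.cvtColor(P,cv2.COLOR_BGR2HSV);v=cv2.cvtColor(P,cv2.COLOR_BGR2GRAY).astype(float)
for t in(185,200,215): print("bar z20",t,rects((v>t)[:, :200],x1,y1,2.,1500))
# near face foot of stop
pts=[]
for y in np.arange(-140,100,4.):
    u=int((y1-y)*2)
    xc=650+ (y+21)*np.tan(np.radians(7.9)); r=int((x1-xc)*2)
    col=v[r-20:r+40,u]; i=np.argmax(col>225)
    j=i+np.argmax(col[i:]<(col[i:i+10].max()+col[i+25:].mean())/2)
    if j>i:
        a,b=col[j-1],col[j];th=(col[i:i+10].max()+col[i+25:].mean())/2
        pts.append((y,x1-(r-20+j-1+(a-th)/(a-b)+.5)/2))
p=np.array(pts);k=np.polyfit(p[:,0],p[:,1],1)
for _ in range(3):
    e=p[:,1]-np.polyval(k,p[:,0]);m=abs(e)<2;k=np.polyfit(p[m,0],p[m,1],1)
print("stop foot x=%.4f*y+%.2f yaw %.2f n=%d rms %.2f"%(k[0],k[1],-np.degrees(np.arctan(k[0])),m.sum(),e[m].std()))
print("profile",v[int((x1-655)*2)-40:int((x1-655)*2)+50:4,int((y1+20)*2)].round())
# light dots of blanks
B=rectify(f,32.,x0,x1,y0,y1);g=cv2.cvtColor(B,cv2.COLOR_BGR2GRAY).astype(float)
a=-np.arctan(k[0]);ex=np.array([np.cos(a),np.sin(a)]);ey=np.array([-ex[1],ex[0]]);o=np.array([k[1]-k[0]*20,-20.])
for cu,cv_ in [(664,258),(612,213),(533,236),(478,188),(400,197)]:
    U,V=int(cu/.68),int(cv_/.68)+2
    w=g[V-14:V+15,U-14:U+15];w=np.clip(w-95,0,None);yy,xx=np.mgrid[-14:15,-14:15]
    q=np.array([x1-(V+.5+(w*yy).sum()/w.sum())/2,y1-(U+.5+(w*xx).sum()/w.sum())/2])
    print("blank",q.round(1),"stop frame x,y",((q-o)@ex).round(1),((q-o)@ey).round(1))
# stop ends along y at z=42
Q=rectify(f,42.,x0,x1,y0,y1);hq=cv2.cvtColor(Q,cv2.COLOR_BGR2GRAY)
print("stop",[r for r in rects(hq>205,x1,y1,2.,1500)])
# grip in both cameras
for n,z in(("top",58),("scene",58),("scene",20)):
    I=rectify(d[n],float(z),380,500,280,400,4.);hh=cv2.cvtColor(I,cv2.COLOR_BGR2HSV)
    print("red",n,z,rects(((hh[...,0]<8)|(hh[...,0]>172))&(hh[...,1]>140)&(hh[...,2]>70),500,400,4.,200))
I=rectify(d["scene"],20.,x0,x1,y0,y1);gg=cv2.cvtColor(I,cv2.COLOR_BGR2GRAY)
for t in(200,220): print("bar scene",rects((gg>t)[:, :240],x1,y1,2.,1500))
```

```text
bar z20 185 [(452.5, 345.7, np.float32(308.9), np.float32(59.3), np.float32(6.28))]
bar z20 200 [(443.5, 342.6, np.float32(263.4), np.float32(33.0), np.float32(5.56))]
bar z20 215 [(443.5, 342.7, np.float32(261.9), np.float32(31.0), np.float32(5.7))]
stop foot x=0.1411*y+650.29 yaw -8.03 n=60 rms 0.33
profile [206. 230. 242. 248. 247. 247. 247. 247. 247. 247. 248. 248. 248. 230.
 202. 176. 161. 164. 167. 169. 170. 170. 171.]
blank [528.7 -87.7] stop frame x,y -108.1 -83.7
blank [561.6 -49.6] stop frame x,y -80.9 -41.3
blank [544.9   7.4] stop frame x,y -105.4 12.8
blank [580.   48.2] stop frame x,y -76.3 58.1
blank [573.5 104.4] stop frame x,y -90.6 112.8
stop [(442.1, 337.1, np.float32(258.5), np.float32(31.7), np.float32(5.6)), (659.3, -21.0, np.float32(285.6), np.float32(34.8), np.float32(82.03)), (707.3, 344.9, np.float32(111.0), np.float32(22.1), np.float32(88.03))]
red top 58 [(442.5, 341.0, np.float32(62.8), np.float32(21.0), np.float32(5.61))]
red scene 58 [(457.5, 335.4, np.float32(85.0), np.float32(42.8), np.float32(0.0))]
red scene 20 [(425.5, 363.4, np.float32(91.3), np.float32(44.7), np.float32(4.73))]
bar scene [(460.1, 345.3, np.float32(304.1), np.float32(59.3), np.float32(6.25))]
bar scene [(452.9, 340.2, np.float32(281.1), np.float32(41.7), np.float32(5.25))]
```

The measurements agree with the given sizes: bar 262x31 (blurred), stop 285 long, blank pitch about 49. The bar centre is (443.5, 343), at 5.65°. The stop yaw is -8.03° and the row centre is about +14.5 mm along the stop. Grasping now.

```bash
cat > job.py <<'E'
from plant import *
import numpy as np
def ori(a):  # tool down, jaw axis y at angle a (deg)
    y=np.array([np.cos(np.radians(a)),np.sin(np.radians(a)),0]);z=np.array([0,0,-1.]);return np.c_[np.cross(y,z),y,z]
TRAY=np.array([443.5,343.2]);TA=95.65
YAW=-8.03;O=np.array([650.29-0.1411*20,-20.])   # a point on the stop face
EX=np.array([np.cos(np.radians(YAW)),np.sin(np.radians(YAW))]);EY=np.array([-EX[1],EX[0]])
def S(x,y,z): return [*(O+x*EX+y*EY),z]
PA=180+YAW
ZP=20+2+36.   # TCP height with the bar 2 mm above the plate
def st():
    s=read_state();return s["time_s"],s["tool_pos"].round(2),s["ft_force"].round(2),s["torque"].round(3),round(s["finger_gap"],2),s["joints"].round(1)
E
python3 - <<'E'
from job import *
for a in (TA,TA-180): print(solve_ik([*TRAY,42.],ori(a)))
for p in (S(-160,14.5,ZP),S(-56,14.5,ZP)):
    for a in(PA,PA-180): print(solve_ik(p,ori(a)))
move_ptp([*TRAY,150.],ori(TA)); print(st())
move_straight([*TRAY,42.],vel=120); wait(.3); print(st())
command_gripper(0,100); wait(.3); print(st())
import cv2
f=grab_frame("scene"); cv2.imwrite("pics/grasp.png",cv2.resize(f["frame"][80:240,280:480],(800,640)[:2] and (750,600),interpolation=cv2.INTER_CUBIC))
E
```

```text
[-42.0386523   30.39910492   3.48428098  99.55556219  -2.2969451
  50.11424239  58.09096487]
[ -60.94782211   32.99275948   29.79746028  100.32998052  -20.07584564
   52.02773269 -106.96969305]
[-14.63019401  22.78861283  13.38930993 110.08954263  -6.94421857
  47.89015919 174.38650209]
[-30.87921267  25.40330209  34.42944402 110.68149613 -18.6138494
  49.45378629   5.20596938]
[ 36.2059918   48.64736927 -61.92669717  91.58467799  45.50924049
  68.19826727 136.37917906]
[-28.62201796  37.47811057  39.6886836   94.29129703 -27.19237652
  58.24463913  11.8465791 ]
(1.2333, array([442.46, 344.82, 150.22]), array([ 0.41, -0.66,  0.37]), array([0.099, 0.08 , 0.037]), 85.62, array([-42.8,  23.2,   4.3,  93.4,  -2. ,  63.4,  57.8]))
(2.5833, array([443.82, 343.46,  42.55]), array([-0.5 ,  0.16,  0.29]), array([-0.026, -0.008, -0.015]), 85.18, array([-42.4,  30.4,   3.9,  99.5,  -2.6,  50.1,  58.3]))
(3.5167, array([443.69, 343.2 ,  42.2 ]), array([-0.54, -0.67,  2.47]), array([-0.127,  0.011,  0.023]), 16.63, array([-42.4,  30.4,   3.9,  99.6,  -2.6,  50.1,  58.3]))
```

View pics/grasp.png

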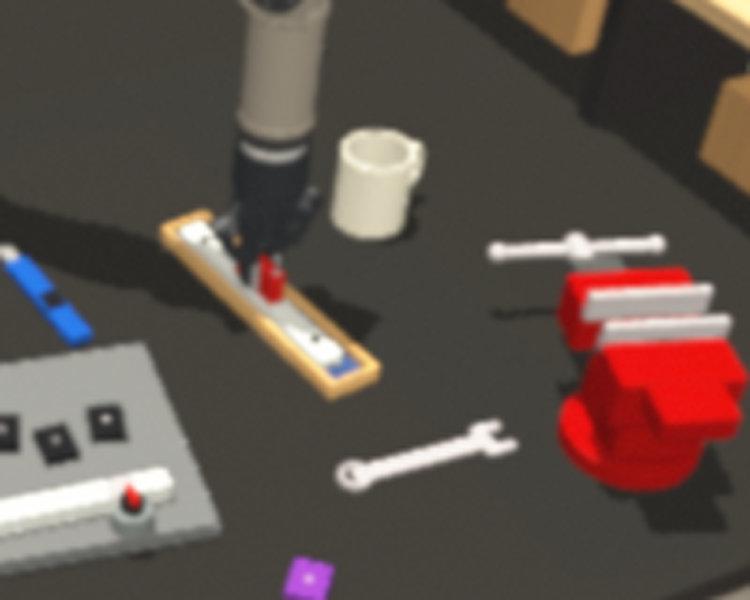

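The grasp is good: gap 16.6 mm, and the picture shows the fingers on the red grip with the bar still in the tray and nothing else touched. Now I'll lift, carry to the plate, lower behind the row, tare and look.

Run:
```python
from job import *
import cv2,pickle
move_straight([*TRAY,190.],vel=120); print(st())
a=S(-165,14.5,150.);R=ori(YAW)
print(solve_ik(a,R))
move_ptp(a,R); print(st())
move_straight(S(-165,14.5,ZP+10),vel=100); move_straight(S(-165,14.5,ZP),vel=30); wait(.5); print(st())
d={n:grab_frame(n) for n in("top","scene")};pickle.dump(d,open("f1.pkl","wb"))
from vis import rectify
A=cv2.resize(d["scene"]["frame"][150:250,210:350],(784,560),interpolation=cv2.INTER_CUBIC);cv2.imwrite("pics/pre_s.png",A)
print(d["scene"]["frame"].shape)
```

```text
(4.95, array([442.94, 342.73, 188.93]), array([-0.26, -0.1 , -2.46]), array([ 0.016,  0.035, -0.061]), 16.82, array([-42.9,  21.3,   4.6,  90.4,  -1.8,  68.5,  57.7]))
[-29.01102571  16.37577175  30.4282227  105.66283217  -9.44670916
  60.45546801  -2.94805217]
(6.2, array([486.39,  19.17, 149.96]), array([-0.66, -0.4 , -2.27]), array([-0.036, -0.035, -0.039]), 16.61, array([-29.1,  16.4,  30.3, 105.6,  -9.5,  60.5,  -2.9]))
(8.15, array([486.13,  17.41,  58.02]), array([ 0.16,  0.21, -2.16]), array([-0.006,  0.017, -0.017]), 16.82, array([-26.3,  23.8,  28. , 111.3, -14.7,  48.4,   1.5]))
(420, 560, 3)
```

View pics/pre_s.png

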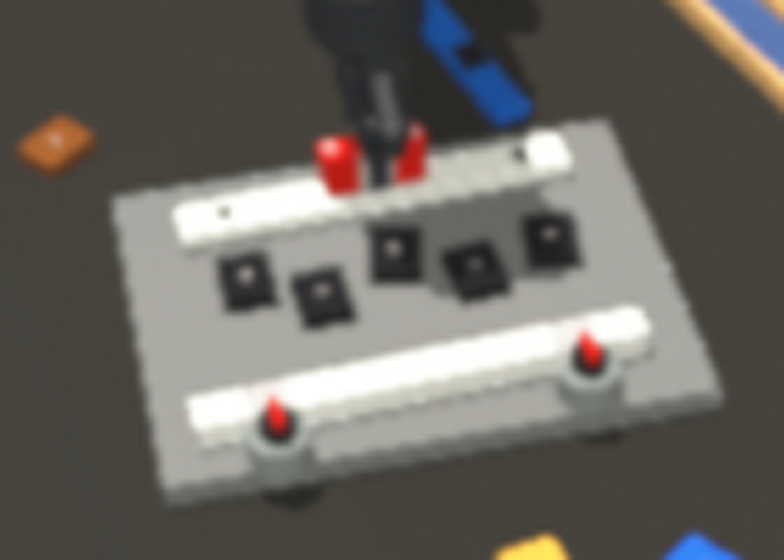

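The picture shows the bar standing behind all five blanks, parallel to the stop, with both bar ends past the row and the stop clear. Pushing in steps while watching force and moment.

```bash
cat >> job.py <<'E'
def sense(n=10,dt=.02):
    F=[]
    for _ in range(n):
        wait(dt);s=read_state();F.append([s["ft_force"][:2]@EX,s["ft_force"][:2]@EY,s["ft_force"][2],s["torque"][2]])
    return np.mean(F,0),np.std(F,0)
def show(tag,F0=0):
    m,sd=sense();s=read_state();q=s["tool_pos"][:2]-O
    y=s["eef_rot"][:,1];a=np.degrees(np.arctan2(y[1],y[0]))
    print(tag,"t%.1f"%s["time_s"],"x %.2f y %.2f z %.2f yaw %.2f"%(q@EX,q@EY,s["tool_pos"][2],a),"F",(m-F0).round(2),"sd",sd[[0,3]].round(3)); return m-F0
E
python3 - <<'E'
from job import *
F0,sd=sense(20);np.save("F0.npy",F0);print(F0.round(3),sd.round(3))
x=-165
while x<-64:
    x=min(x+(20 if x<-115 else 10 if x<-75 else 4),-64); move_straight(S(x,14.5,ZP),vel=40); m=show(x,F0)
    if m[0]<-6: break
E
```

```text
[ 0.037 -0.048 -2.717  0.009] [0.531 0.448 0.441 0.03 ]
-145 t9.4 x -145.26 y 14.51 z 57.94 yaw -8.03 F [-0.32  0.24  0.15 -0.01] sd [0.458 0.023]
-125 t10.2 x -124.85 y 14.59 z 58.13 yaw -8.02 F [-0.13  0.21 -0.34 -0.02] sd [0.447 0.038]
-105 t11.0 x -104.22 y 14.47 z 58.40 yaw -8.03 F [-0.28  0.11  0.12  0.  ] sd [0.571 0.023]
-95 t11.6 x -94.82 y 14.52 z 58.08 yaw -8.03 F [-1.08 -0.   -0.69 -0.03] sd [0.439 0.038]
-85 t12.2 x -84.35 y 14.45 z 58.32 yaw -8.03 F [-0.49 -0.12 -0.35 -0.  ] sd [0.481 0.023]
-75 t12.7 x -74.62 y 14.49 z 58.17 yaw -8.03 F [-0.91  0.07 -0.55 -0.02] sd [0.47  0.025]
-71 t13.2 x -71.18 y 14.50 z 57.87 yaw -8.03 F [-2.2  -0.03 -0.3  -0.01] sd [0.392 0.031]
-67 t13.6 x -66.74 y 14.51 z 58.05 yaw -8.03 F [-1.55 -0.11 -0.95 -0.02] sd [0.632 0.025]
-64 t14.0 x -63.85 y 14.48 z 57.98 yaw -8.03 F [-2.16  0.11 -0.63 -0.02] sd [0.383 0.029]
```

Run:
```python
from job import *
F0=np.load("F0.npy");x=-64
while x<-52:
    x+=.6; move_straight(S(x,14.5,ZP),vel=15); m=show(round(x,2),F0)
    if m[0]<-4.3: break
```

```text
-63.4 t14.4 x -63.78 y 14.51 z 57.98 yaw -8.03 F [-3.72  0.24  1.01 -0.02] sd [0.39  0.018]
-62.8 t14.8 x -62.58 y 14.50 z 57.97 yaw -8.03 F [-2.85 -0.05 -0.49 -0.03] sd [0.364 0.031]
-62.2 t15.2 x -62.15 y 14.52 z 57.99 yaw -8.03 F [-2.79 -0.29 -0.42 -0.03] sd [0.318 0.028]
-61.6 t15.7 x -61.53 y 14.52 z 57.96 yaw -8.03 F [-2.68  0.05 -0.53 -0.03] sd [0.384 0.035]
-61.0 t16.1 x -60.92 y 14.52 z 57.97 yaw -8.03 F [-2.45  0.12 -0.97 -0.04] sd [0.309 0.034]
-60.4 t16.5 x -60.31 y 14.48 z 57.99 yaw -8.03 F [-2.61 -0.07 -0.91 -0.01] sd [0.463 0.029]
-59.8 t16.9 x -59.74 y 14.47 z 57.98 yaw -8.03 F [-2.6  -0.02 -0.9  -0.02] sd [0.502 0.022]
-59.2 t17.3 x -59.12 y 14.48 z 58.01 yaw -8.03 F [-2.49  0.41 -1.17 -0.03] sd [0.463 0.023]
-58.6 t17.7 x -58.74 y 14.50 z 58.00 yaw -8.03 F [-3.43 -0.09 -0.18 -0.03] sd [0.432 0.035]
-58.0 t18.1 x -58.70 y 14.49 z 57.99 yaw -8.03 F [-4.87  0.17  1.72 -0.04] sd [0.426 0.034]
```

Run:
```python
from job import *
F0=np.load("F0.npy");x=-58.
while x<-52:
    x+=.3; move_straight(S(x,14.5,ZP),vel=15); m=show(round(x,2),F0)
    if m[0]<-8: break
```

```text
-57.7 t18.6 x -58.65 y 14.48 z 58.03 yaw -8.03 F [-5.56  0.12  1.99 -0.04] sd [0.251 0.036]
-57.4 t19.0 x -58.64 y 14.51 z 58.00 yaw -8.03 F [-6.1   0.09  2.82 -0.03] sd [0.479 0.017]
-57.1 t19.4 x -58.62 y 14.50 z 57.95 yaw -8.03 F [-6.97  0.    2.93 -0.06] sd [0.279 0.036]
-56.8 t19.8 x -58.61 y 14.52 z 57.88 yaw -8.03 F [-7.13  0.11  3.02 -0.06] sd [0.536 0.023]
-56.5 t20.2 x -58.60 y 14.53 z 57.80 yaw -8.03 F [-7.54 -0.03  3.46 -0.04] sd [0.528 0.024]
-56.2 t20.6 x -58.57 y 14.53 z 57.75 yaw -8.03 F [-7.86 -0.04  3.36 -0.06] sd [0.368 0.029]
-55.9 t21.1 x -58.55 y 14.55 z 57.67 yaw -8.03 F [-8.17 -0.18  3.9  -0.05] sd [0.412 0.026]
```

Firm contact at x = -58.6, against -56 predicted, with a well-centred moment. I'll look before loading further.

Run:
```python
from job import *
import cv2,pickle
from vis import rectify
d={n:grab_frame(n) for n in("top","scene")};pickle.dump(d,open("f2.pkl","wb"))
A=cv2.resize(d["scene"]["frame"][165:245,220:345],(760,486),interpolation=cv2.INTER_CUBIC)
A=cv2.resize(d["scene"]["frame"][160:240,220:344],(496,320),interpolation=cv2.INTER_CUBIC)
B=cv2.resize(rectify(d["top"],32.,540,690,-180,150,2.),(594,270))
C=np.zeros((592,600,3),np.uint8);C[:320,:496]=A;C[321:591,:594]=B
cv2.imwrite("pics/press.png",C)
show("now",np.load("F0.npy"))
```

```text
now t21.3 x -58.55 y 14.55 z 57.67 yaw -8.03 F [-8.28 -0.3   4.08 -0.06] sd [0.375 0.03 ]
```

View pics/press.png

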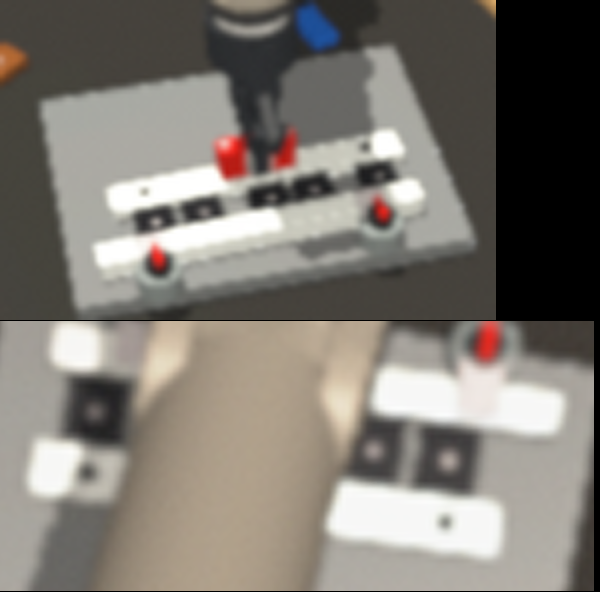

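All five dark blanks sit between bar and stop in one row, dots at about (155,218), (203,210), (267,196), (314,187) and (376,176) in the upper crop, and the bar looks parallel to the stop. I'll test yaw stiffness for flushness, then load to sliding 2.6 + 10 ≈ 12.6 N and hold.

Run:
```python
from job import *
F0=np.load("F0.npy")
x,z=-55.9,ZP+.4
move_straight(S(x,14.5,z),vel=15); show("z+",F0)
for dy in(.3,0,-.3,0): move_straight(S(x,14.5,z),vel=15,ori=ori(YAW+dy)); m=show("yaw%+.1f"%dy,F0)
for _ in range(9):
    if m[0]<-10.3: break
    x+=.5; z+=.1; move_straight(S(x,14.5,z),vel=15); m=show(round(x,2),F0)
open("x.txt","w").write(f"{x} {z}")
```

```text
z+ t21.8 x -58.56 y 14.54 z 57.67 yaw -8.03 F [-7.5  -0.13  2.01 -0.05] sd [0.46  0.044]
yaw+0.3 t22.2 x -58.54 y 14.56 z 57.66 yaw -7.80 F [-7.46  0.22  1.65 -0.34] sd [0.393 0.02 ]
yaw+0.0 t22.6 x -58.53 y 14.51 z 57.66 yaw -8.04 F [-7.25  0.18  1.79 -0.06] sd [0.483 0.028]
yaw-0.3 t23.0 x -58.54 y 14.52 z 57.65 yaw -8.25 F [-7.62 -0.21  1.75  0.23] sd [0.355 0.031]
yaw+0.0 t23.4 x -58.55 y 14.54 z 57.64 yaw -8.02 F [-7.21 -0.01  1.52 -0.01] sd [0.378 0.019]
-55.4 t23.8 x -58.49 y 14.48 z 57.68 yaw -8.03 F [-8.3   0.02  2.18 -0.03] sd [0.443 0.03 ]
-54.9 t24.2 x -58.49 y 14.53 z 57.67 yaw -8.02 F [-9.02  0.22  2.76 -0.03] sd [0.387 0.025]
-54.4 t24.7 x -58.47 y 14.50 z 57.67 yaw -8.02 F [-9.41 -0.19  3.33 -0.03] sd [0.497 0.024]
-53.9 t25.1 x -58.41 y 14.52 z 57.69 yaw -8.02 F [-10.26  -0.34   3.73  -0.04] sd [0.441 0.022]
-53.4 t25.5 x -58.36 y 14.50 z 57.70 yaw -8.02 F [-11.24  -0.15   4.15  -0.05] sd [0.598 0.027]
```

The yaw test is symmetric (∓0.29 Nm for ±0.3°), so the bar bears across the row and is parallel to the stop. Loading to 12.6 N and holding.

Run:
```python
from job import *
F0=np.load("F0.npy");x,z=map(float,open("x.txt").read().split())
for _ in range(8):
    m=show(round(x,2),F0)
    if m[0]<-12.3: break
    x+=.4; z+=.15; move_straight(S(x,14.5,z),vel=15)
for i in range(8): wait(.1); m=show("hold",F0)
```

```text
-53.4 t25.7 x -58.36 y 14.51 z 57.72 yaw -8.02 F [-11.52   0.26   4.14  -0.03] sd [0.308 0.03 ]
-53.0 t26.1 x -58.35 y 14.53 z 57.74 yaw -8.02 F [-11.54  -0.47   4.09  -0.05] sd [0.293 0.033]
-52.6 t26.5 x -58.32 y 14.54 z 57.74 yaw -8.02 F [-12.2   -0.1    4.39  -0.05] sd [0.525 0.046]
-52.2 t26.9 x -58.28 y 14.53 z 57.76 yaw -8.02 F [-12.57   0.04   4.43  -0.04] sd [0.476 0.026]
hold t27.2 x -58.27 y 14.51 z 57.75 yaw -8.02 F [-12.71  -0.27   4.11  -0.06] sd [0.501 0.024]
hold t27.4 x -58.28 y 14.55 z 57.75 yaw -8.02 F [-12.43  -0.24   4.3   -0.05] sd [0.451 0.034]
hold t27.7 x -58.27 y 14.53 z 57.75 yaw -8.02 F [-12.6   -0.14   4.42  -0.05] sd [0.355 0.022]
hold t28.0 x -58.28 y 14.53 z 57.75 yaw -8.02 F [-12.55  -0.21   4.07  -0.05] sd [0.511 0.021]
hold t28.2 x -58.29 y 14.52 z 57.74 yaw -8.03 F [-12.84   0.14   4.36  -0.04] sd [0.555 0.037]
hold t28.5 x -58.27 y 14.50 z 57.76 yaw -8.02 F [-12.56  -0.36   4.2   -0.06] sd [0.531 0.029]
hold t28.8 x -58.28 y 14.55 z 57.75 yaw -8.03 F [-13.03  -0.18   4.41  -0.05] sd [0.636 0.023]
hold t29.1 x -58.29 y 14.53 z 57.75 yaw -8.02 F [-12.84  -0.33   4.38  -0.04] sd [0.349 0.02 ]
```

Steady at about 12.7 N at the tool, so about 10 N on the stop, for over 2 s. Backing off straight, then lifting and looking at the row.

Run:
```python
from job import *
import cv2,pickle
from vis import rectify
F0=np.load("F0.npy")
move_straight(S(-59,14.5,ZP+.8),vel=15); show("relax",F0)
move_straight(S(-64,14.5,ZP+.8),vel=15); show("off",F0)
move_straight(S(-110,14.5,ZP+1),vel=50); show("back",F0)
move_straight(S(-120,14.5,190),vel=120)
move_ptp([*TRAY,190.],ori(TA)); wait(.2); print(st())
d={n:grab_frame(n) for n in("top","scene")};pickle.dump(d,open("f3.pkl","wb"))
A=cv2.resize(d["scene"]["frame"][160:240,220:344],(496,320),interpolation=cv2.INTER_CUBIC)
B=cv2.resize(rectify(d["top"],32.,540,690,-180,150,2.),(594,270))
C=np.zeros((592,600,3),np.uint8);C[:320,:496]=A;C[321:591,:594]=B
cv2.imwrite("pics/row.png",C)
# gap check: blank dots vs stop
g=cv2.cvtColor(rectify(d["top"],32.,540,690,-180,150,2.),cv2.COLOR_BGR2GRAY)
m=cv2.morphologyEx((g<100).astype(np.uint8),cv2.MORPH_CLOSE,np.ones((9,9)))
from vis import rects
for r in rects(m,690,150,2.,500): print(r,"xs %.1f ys %.1f"%((np.array(r[:2])-O)@EX,(np.array(r[:2])-O)@EY))
```

```text
relax t29.8 x -58.75 y 14.52 z 58.90 yaw -8.03 F [-3.24  0.28 -0.84 -0.05] sd [0.369 0.022]
off t30.5 x -63.67 y 14.51 z 58.97 yaw -8.03 F [ 0.01 -0.07 -0.4  -0.01] sd [0.361 0.031]
back t31.7 x -109.63 y 14.41 z 59.00 yaw -8.04 F [-0.12  0.22 -0.26 -0.01] sd [0.557 0.037]
(34.4417, array([444.54, 341.62, 189.94]), array([-0.78, -0.29, -3.49]), array([-0.004,  0.02 ,  0.017]), 16.68, array([-43.7,  21.2,   5.8,  90.4,  -2.2,  68.5,  58.1]))
(611.0, -97.5, np.float32(39.6), np.float32(32.1), np.float32(-8.26)) xs -25.3 ys -81.8
(616.7, -56.2, np.float32(39.4), np.float32(32.0), np.float32(-8.53)) xs -25.4 ys -40.1
(624.9, 2.1, np.float32(39.9), np.float32(33.1), np.float32(-9.46)) xs -25.4 ys 18.7
(630.4, 40.6, np.float32(39.6), np.float32(32.6), np.float32(-9.16)) xs -25.4 ys 57.6
(638.4, 97.5, np.float32(39.8), np.float32(31.9), np.float32(-7.77)) xs -25.4 ys 115.1
(677.5, -156.8, np.float32(45.5), np.float32(25.0), np.float32(-90.0)) xs 48.8 ys -131.3
```

View pics/row.png

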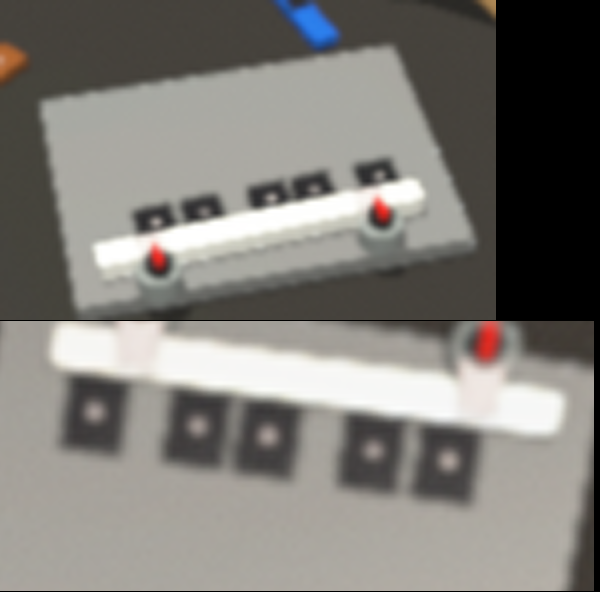

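All five blanks sit against the stop: their centres lie in line to 0.1 mm in the stop frame and their angles match the stop. The lower crop shows no gaps. Returning the straightedge.

Run:
```python
from job import *
import cv2,pickle
move_straight([*TRAY,60.],vel=120); wait(.2); print(st())
for z in(47,44.5,43.3,42.6,42.2):
    move_straight([*TRAY,z],vel=25); wait(.15); s=st(); print(z,*s[:3])
    if s[2][2]>1.5: break
command_gripper(85); wait(.3); print(st())
move_straight([*TRAY,200.],vel=120)
set_joints([-69.024,17.813,0.802,86.603,-0.252,75.585,-1.558]); wait(.3)
d={n:grab_frame(n) for n in("top","scene")};pickle.dump(d,open("f4.pkl","wb"))
from vis import rectify,rects
A=cv2.resize(rectify(d["top"],20.,290,720,-190,420,2.),(780,550));cv2.imwrite("pics/end.png",A)
P=cv2.cvtColor(rectify(d["top"],20.,300,720,-180,400),cv2.COLOR_BGR2GRAY)
print("bar",rects((P>205)[:, :200],720,400,2.,1500))
for n in d: # what changed from the start, plate and tray aside
    f0=pickle.load(open("f0.pkl","rb"))[n]["frame"];D=cv2.absdiff(f0,d[n]["frame"]).max(2)>45
    print(n,[tuple(map(int,c)) for c in cv2.connectedComponentsWithStats(D.astype(np.uint8))[2][1:] if c[4]>4])
print(st())
```

```text
(35.975, array([443.93, 343.56,  60.73]), array([-0.51,  0.4 , -3.24]), array([ 0.021, -0.029, -0.007]), 16.75, array([-43.2,  29. ,   5.1,  98.8,  -3.1,  52.3,  58.8]))
47 36.7917 [443.66 343.31  47.19] [-0.17  0.11 -2.55]
44.5 37.1917 [443.52 343.22  44.52] [-0.29  0.33 -3.55]
43.3 37.5917 [443.51 343.2   43.32] [-0.06  0.17 -3.08]
42.6 37.9917 [443.5  343.18  42.62] [ 0.15 -0.16 -2.78]
42.2 38.3917 [443.49 343.19  42.19] [-0.52  0.44 -1.92]
(39.3583, array([443.52, 343.18,  42.2 ]), array([-0.35, -0.45, -1.04]), array([-0.07 , -0.035, -0.054]), 85.33, array([-43.1,  30.4,   5. ,  99.6,  -3.3,  50.1,  58.9]))
bar [(443.6, 342.7, np.float32(263.1), np.float32(32.2), np.float32(5.55))]
top [(244, 192, 12, 13, 126), (262, 194, 24, 15, 261), (292, 198, 11, 14, 126), (304, 200, 12, 13, 131), (260, 209, 11, 14, 130), (242, 211, 13, 15, 137), (290, 215, 11, 14, 130), (271, 219, 14, 15, 132), (301, 225, 13, 14, 138)]
scene [(303, 188, 11, 10, 95), (276, 190, 10, 11, 100), (282, 193, 22, 20, 223), (249, 195, 11, 11, 102), (262, 197, 12, 12, 105), (308, 200, 12, 7, 63), (265, 209, 11, 7, 62), (253, 211, 11, 8, 67)]
(42.3167, array([218.7 , 504.64, 248.21]), array([ 0.06, -0.03, -0.25]), array([0.044, 0.018, 0.059]), 84.7, array([-69. ,  17.8,   0.8,  86.6,  -0.3,  75.6,  -1.6]))
```

View pics/end.png

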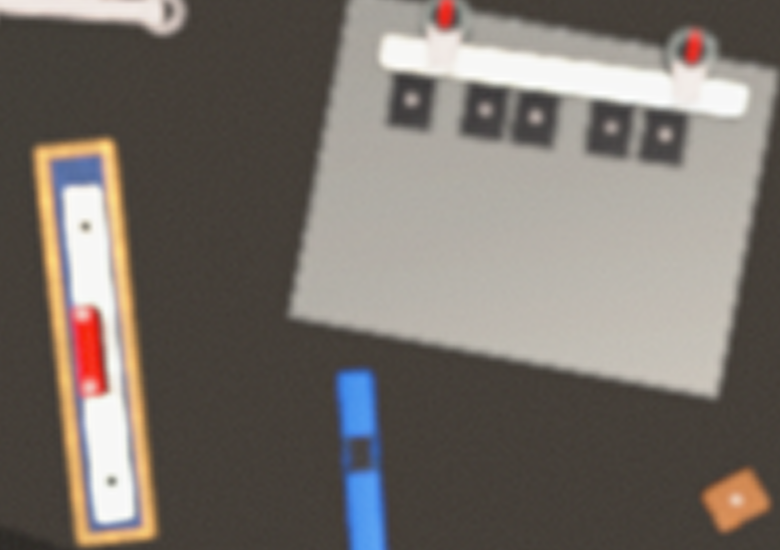

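The straightedge is back in its tray, grip at (90,350), at the same measured pose as at the start. The row is flush along the stop. Between the first and last pictures, only the blanks' positions differ. Handing in.

```bash
python3 -c "
from plant import *
close_job(); print(read_state()['time_s'])"
```

```text
the job is handed in; nothing more can be done
the job is handed in; nothing more can be done
```

The job is done and handed in: all five blanks are flush against the stop, and the straightedge is back in its tray. It took about 42 s of the 69 s allowed.

- **Push:** I pushed the row up together. Sliding it took about 2.6 N, and I held about 12.7 N at the tool for over 2 s, so about 10 N reached the stop. The 10 N is the tool force minus that sliding friction, not a direct measurement at the stop. The peak 0.2 s average at the tool was 13.0 N.
- **Row:** After backing off, the blank centres were in line to 0.1 mm in the stop frame. While pressed, a small yaw test gave an even response both ways. The measured blank angles, -7.8° to -9.5° against the stop's -8.0°, are within what the picture can resolve.
- **Straightedge:** It went back to within 0.5 mm and 0.2° of where it started.
- **Rest of the bench:** Comparing the first and last pictures from both cameras, only the blanks have moved.
- **Disagreements:**
  - Contact came 2.6 mm before the camera estimate, slightly more than the 2 mm calibration tolerance. I put it down to camera error and stopped on force instead.
  - While pressed, the tool also felt about 4 N upward, probably friction between the bar and the blanks. It vanished when I backed off.

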